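# Sort the router's clamping kit into its trays

### The arm

A 6-joint arm with a two-finger parallel gripper is mounted at the origin on the work surface. World frame = base frame: x ahead of the robot, y to its left, z up, the work surface at z = 0. Lengths are in m, angles in rad, forces in N, time in s.
With the tool pointing down it reaches from about 0.25 to 0.775 m from the base axis. Payload 4 kg.
Tool frame: the origin (TCP) lies midway between the tips of the shut fingers; the grasp point (between the pads) lies 19 mm behind it (manip.grip_point_offset is the distance from the TCP to the grasp point, in m); z points along the fingers, y is the line along which they close (so a half turn about z gives the same grasp; the last joint's range is limited). The gripper opens to 94 mm and grips with 3 to 60 N. Pads are 16 mm wide; open, the fingers measure 119 mm over their backs; the gripper's body (75 mm by 177 mm) begins 78 mm behind the grasp point.
Start: joints at [1.046, 0.087, 1.371, -0, 1.684, -0.103], TCP at [0.225, 0.502, 0.206] pointing down, gripper open.
Joint ranges: [-3.1, 3.1], [-0.76, 2.03], [0.27, 2.55], [-1.08, 4.22], [0.17, 2.65], [-2.57, 2.57]. Speed limits (rad/s): [2.79, 2.79, 3.14, 3.14, 3.14, 3.14].

### API

Orientations are given as a 3x3 rotation matrix whose columns are the frame's x, y, z axes.
In Python, from workcell import manip gives the robot as it stands. The module is installed in compiled form; this text tells all that it offers.
- The arm moves only by the tool arm_command, never from a script. Its argument "deltas" is a list of rows, each a list of 7 numbers: the shift along the world's x, y, z in mm, then the turn, a rotation vector about the world's x, y, z in rad, then the closure, from 0 (fully open) to 1 (shut). A call has 1 to 5 rows; each row shifts and turns the commanded pose from where the row before left it; what a row does not reach is not made up. A row lasts 1/10 s, in which the tool goes at most 50 mm and 8.59 degrees, less where a joint would pass 70% of its speed; a pose out of reach is approached as far as the arm can. A call is refused whole if a number of a shift passes 50 or a number of a turn 0.15, either way. A call with a gripper value outside its range is refused whole. The fingers move at their own pace and stop on an object; "grip_force" is the grip in N (left out, the last holds). Time passes only in rows, so rows that do not move let the fingers close. It gives the time, the measured TCP pose, the force, the opening and the grip force at its end, in the units of the state.
- manip.observe(): the state, without advancing time (a new reading comes with each control period).
- manip.grab_frame(name): name is "scene" or "top" or "wrist"; returns (picture, depth): 420x560x3 uint8, red, green, blue; 420x560 float32, m along the optical axis (not along the pixel's ray), 0 where there is no reading.
- manip.camera_model(name): a dict with "fx", "fy", "cx", "cy" (pixels), "eye" and "rotation" of the camera in the world; the wrist camera has in their place "tool_from_camera" (4x4, takes a point from camera to tool coordinates, whose origin is the TCP and whose axes are the flange's). Camera axes: x right, y up, looking along -z (the intrinsics and any distortion apply to the point x, -y, -z); pixel columns grow to the right and rows downward; lengths in m; the calibration is good to about 2 mm. A picture is of the moment at which its call begins: read the wrist's pose just before it. camera_model takes no time and is no camera call.
- manip.sign_off(): hands the job in; it is judged then, once.
The state is a dict: "t": time; "q": joint angles; "qvel": joint speeds; "tau": joint torques, N m; "tool_pos": TCP position; "eef_rot": TCP orientation; "ft_force": force on the tool from outside, world axes, zero at the start; "moment": the same for the moment, N m; "gripper_width": finger opening in m; "grip_force": force on a finger pad.
Only numpy, scipy, OpenCV 4.12 (cv2) and the standard library are available. Lean on these libraries where they do the work, as an engineer would, in place of code of your own. Each camera call takes 0.05 s, during which the arm holds its last target. There are 200 camera calls.

### The job

Tidy the router's clamping kit: put both strap clamps, both step blocks and the star knob into the wooden trays where they belong; each tray carries a fixed sample of its kind on the ledge beside it. Every piece must end lying on its own base, flat on the tray's floor, not on another piece or on the rim. Leave the tape measure and the glue bottle where they stand.

Things in the scene. Friction and masses are not known exactly. Their poses are not given: they have to be found in the camera images.
- long_strap: Long strap clamp: flat aluminium bar 100 mm long (its x) by 25 mm wide (its y) by 12 mm thick, with a 56 x 9 mm slot right through along its middle; lies flat. Origin: centre of the underside, z up; about 66 g. Grips across the width.
- short_strap: Short strap clamp: as the long one, but 80 mm long (x), 25 mm wide (y), 12 mm thick, slot 36 x 9 mm; lies flat. Origin: centre of the underside, z up; about 52 g.
- tall_block: Tall step block: aluminium staircase of four steps, 56 mm long (x), 30 mm wide (y); each step is 14 mm long, the heights are 10, 20, 30, 40 mm rising towards +x. Stands on its base. Origin: centre of the base, z up; centre of mass at x = +7 mm; about 113 g.
- low_block: Low step block: aluminium staircase of three steps, 42 mm long (x), 30 mm wide (y); each step is 14 mm long, the heights are 10, 20, 30 mm rising towards +x. Stands on its base. Origin: centre of the base, z up; centre of mass at x = +5 mm; about 68 g.
- star_knob: Star knob: black plastic clamping knob with six round lobes, 42 mm over a facing pair of lobes (along its x), 38 mm across its flats (along its y, over two lobes on each side), 20 mm high, with a steel boss 18 mm wide standing 4 mm proud on top. Origin: centre of the underside, z up; about 35 g.
- strap_tray: Fixed open wooden tray. Origin: centre of its underside, on the table, z up. Inside 120 mm (x) by 150 mm (y), centred; floor top at z = 4 mm, walls 4 mm thick, rims at 24 mm. Beyond its +x wall a ledge (x 64 to 110 mm, 8 mm high) carries, at x = 87 mm, y = 0, its fixed sample: a slotted strap clamp, 80 x 25 mm and 12 mm thick, lying along the tray's y. For the two strap clamps.
- block_tray: Fixed open wooden tray. Origin: centre of its underside, on the table, z up. Inside 120 mm (x) by 150 mm (y), centred; floor top at z = 4 mm, walls 4 mm thick, rims at 24 mm. Beyond its +x wall a ledge (x 64 to 110 mm, 8 mm high) carries, at x = 87 mm, y = 0, its fixed sample: a three-step block, 42 x 30 mm and 30 mm high, its length along the tray's y. For the two step blocks.
- knob_tray: Fixed open wooden tray. Origin: centre of its underside, on the table, z up. Inside 120 mm (x) by 150 mm (y), centred; floor top at z = 4 mm, walls 4 mm thick, rims at 24 mm. Beyond its +x wall a ledge (x 64 to 110 mm, 8 mm high) carries, at x = 87 mm, y = 0, its fixed sample: a six-lobed star knob, 42 mm wide and 24 mm high. For the star knob.
- tape: Bystander: loose yellow and black tape measure standing on edge, body 66 mm (x) by 34 mm (y), 36 mm over its round side plates, 60 mm high, with a small steel tongue to x = +41 mm. Origin: centre of the underside, z up. To be left alone.
- glue: Bystander: loose upright glue bottle, 48 mm in diameter, 90 mm high, white with an orange cap. Origin: centre of the underside, z up. To be left alone.

How it is judged:
By the outcome, as a careful person would: the job done as asked, in the order asked, and still so for the second after the job is handed in, with the robot touching nothing.
It also fails if it takes over 144 s, if anything falls off the work surface, if the arm or the gripper's body presses on something with over 40 N, if the wrist force passes 120 N, or if a joint passes its speed limit or range.

## Working session

There is one attempt and no reset: what is moved stays moved. The work goes in short steps, Python scripts to look and compute and a tool call to move; the robot and the scene stay as the last step left them, time stands still between calls to the robot, and variables do not carry over. Pictures are saved under pics/ and viewed, at most 14 in all, crops included, and the job is handed in when it is done.

Besides the shell and the picture viewer there is one more tool, called after ">>>" by a JSON object that holds its "op" and its "data", one argument or row to a line. arm_command: Moves the arm, as the interface text tells. Its arguments: {"type":"object","properties":{"deltas":{"type":"array"},"grip_force":{"type":"number"}},"required":["deltas"]}

```bash
mkdir -p pics
python3 - <<'E'
from workcell import manip
import cv2,numpy as np
s=manip.observe();print(s)
print(manip.grip_point_offset)
for n in("scene","top"):
    p,d=manip.grab_frame(n);cv2.imwrite(f"pics/{n}0.png",p[:,:,::-1]);np.savez(f"{n}0.npz",p=p,d=d)
    print(n,manip.camera_model(n))
print(manip.camera_model("wrist"))
E
```

```text
{'t': 0.0, 'q': array([ 1.04591224e+00,  8.79152637e-02,  1.37223870e+00,  1.16557946e-06,
        1.68360827e+00, -1.03099110e-01]), 'qvel': array([-3.95445476e-04,  1.38054029e-03,  7.68239111e-06, -1.47614216e-03,
       -6.80501113e-04,  2.16051543e-03]), 'tau': array([ 3.66790746e-04, -3.40196264e+01, -3.02421319e+01,  7.18330918e-02,
        3.32254416e-02, -1.48229483e-04]), 'tool_pos': array([0.22488978, 0.50131633, 0.2043338 ]), 'eef_rot': array([[-9.12359573e-01,  4.09388354e-01, -1.08820721e-03],
       [ 4.09389739e-01,  9.12357670e-01, -1.87693666e-03],
       [ 2.24438187e-04, -2.15794200e-03, -9.99997646e-01]]), 'ft_force': array([ 0.72366439,  0.56015339, -0.35270043]), 'moment': array([-0.05528522,  0.01964099, -0.03996208]), 'grip_force': 0.0, 'gripper_width': 0.09405223456680492}
0.0188
scene {'fx': 404.8977148004396, 'fy': 404.8977148004396, 'cx': 280.07937752257783, 'cy': 211.8334687249178, 'eye': array([ 0.98572593, -0.68341236,  0.90434576]), 'rotation': array([[ 0.84042803, -0.40557541,  0.35942916],
       [ 0.54162004,  0.60644372, -0.58212863],
       [ 0.0181235 ,  0.68391125,  0.72934007]])}
top {'fx': 507.76954543188793, 'fy': 507.76954543188793, 'cx': 281.7003218677993, 'cy': 206.81228538661583, 'eye': array([ 0.45180991, -0.00721174,  1.13805725]), 'rotation': array([[-0.00925963,  0.99722305, -0.0738949 ],
       [-0.999868  , -0.00824687,  0.01399876],
       [ 0.01335049,  0.07401477,  0.99716778]])}
{'fx': 354.55762167401997, 'fy': 354.55762167401997, 'cx': 276.89854651607794, 'cy': 209.74654799706155, 'tool_from_camera': array([[-5.29163993e-04,  9.62220590e-01,  2.72270557e-01,
         7.86116697e-02],
       [ 9.99999776e-01,  6.20729323e-04, -2.50172700e-04,
         2.82895733e-04],
       [-4.09727641e-04,  2.72270363e-01, -9.62220703e-01,
        -1.79601889e-01],
       [ 0.00000000e+00,  0.00000000e+00,  0.00000000e+00,
         1.00000000e+00]])}
```

View pics/top0.png

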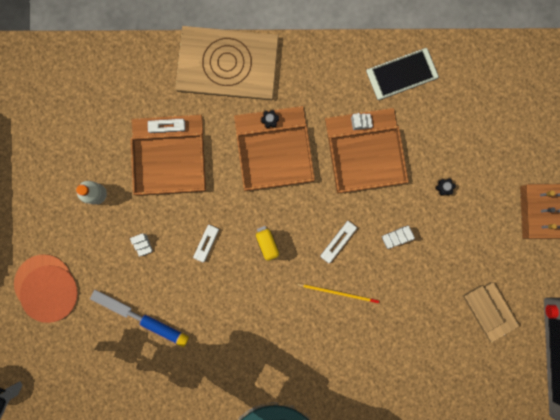

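View pics/scene0.png

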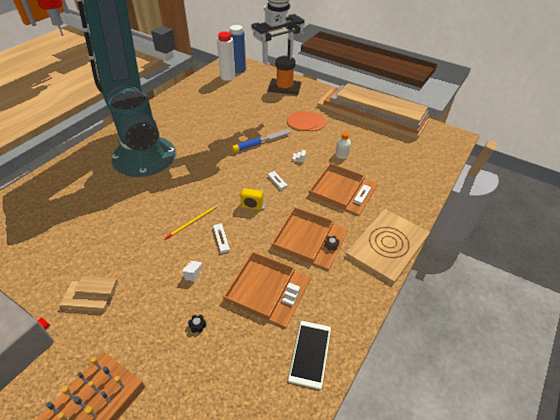

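The top view shows, left to right: low block (141,244), short strap (206,243), tape (267,243), long strap (339,242), tall block (398,237) and knob (446,187). The strap tray is at (170,160), the knob tray at (277,155) and the block tray at (368,158).

```bash
cat > h.py <<'E'
import numpy as np,cv2
from workcell import manip
def ray_plane(K,R,eye,uv,z):
    uv=np.atleast_2d(uv).astype(float)
    d=np.c_[(uv[:,0]-K['cx'])/K['fx'],-(uv[:,1]-K['cy'])/K['fy'],-np.ones(len(uv))]@R.T
    return eye+d*((z-eye[2])/d[:,2])[:,None]
def cam(n,s=None):
    K=manip.camera_model(n)
    if n!="wrist": return K,K['rotation'],K['eye']
    T=K['tool_from_camera'];s=s or manip.observe()
    return K,s['eef_rot']@T[:3,:3],s['tool_pos']+s['eef_rot']@T[:3,3]
def depth_pts(K,R,eye,d):
    v,u=np.mgrid[:d.shape[0],:d.shape[1]]
    c=np.stack([(u-K['cx'])/K['fx']*d,-(v-K['cy'])/K['fy']*d,-d],-1)
    return c@R.T+eye
E
python3 - <<'E'
from h import *
f=np.load("top0.npz");p,d=f['p'],f['d'];K,R,e=cam("top")
P=depth_pts(K,R,e,d)
print("table z",np.median(P[260:300,200:300,2]))
hsv=cv2.cvtColor(p,cv2.COLOR_RGB2HSV)
m=((hsv[...,1]<60)&(hsv[...,2]>110)).astype(np.uint8)
for n,(u,v),z in [("low",(141,244),.03),("short",(206,243),.012),("long",(339,242),.012),("tall",(398,237),.03),("Ss",(166,126),.02),("Sb",(361,121),.03)]:
    w=np.zeros_like(m);w[v-28:v+28,u-28:u+28]=m[v-28:v+28,u-28:u+28]
    if n in("low","tall","Sb"): w=cv2.morphologyEx(w,cv2.MORPH_CLOSE,np.ones((5,5)))
    cs,_=cv2.findContours(w,0,2);c=max(cs,key=cv2.contourArea)
    b=cv2.boxPoints(cv2.minAreaRect(c));q=ray_plane(K,R,e,b,z)
    print(n,q.mean(0).round(4),np.linalg.norm(q[1]-q[0]).round(3),np.linalg.norm(q[2]-q[1]).round(3),[ (np.degrees(np.arctan2(*(q[i+1]-q[i])[1::-1]))).round(1) for i in(0,1)])
    if n in("low","tall","Sb"):
        r=cv2.boundingRect(c);ii=w>0
        print((P[ii][::6]*1000).round(0).tolist())
m=((hsv[...,2]<70)).astype(np.uint8)
w=np.zeros_like(m);w[172:205,430:462]=m[172:205,430:462]
cs,_=cv2.findContours(w,0,2);c=max(cs,key=cv2.contourArea);(cc,r)=cv2.minEnclosingCircle(c);print("knob",ray_plane(K,R,e,cc,.015),r*1.12/507)
# tray rims: depth at 24mm
m=((hsv[...,1]>120)&(hsv[...,0]<14)).astype(np.uint8)
m=cv2.morphologyEx(m,2,np.ones((3,3)))
m[:100]=0;m[205:]=0
for u in(170,277,368):
    w=np.zeros_like(m);w[:,u-52:u+52]=m[:,u-52:u+52]
    cs,_=cv2.findContours(w,0,2);c=max(cs,key=cv2.contourArea);b=cv2.boxPoints(cv2.minAreaRect(c));q=ray_plane(K,R,e,b,.015)
    print(u,b.round(0).tolist(),q.round(3)[:,:2].tolist())
cr=np.hstack([cv2.resize(p[y-25:y+25,x-25:x+25],(260,260),interpolation=2) for x,y in[(141,244),(398,237),(446,187)]])
cv2.imwrite("pics/crop.png",cr[:,:,::-1])
E
```

```text
table z 4.950263658043408e-05
low [0.4543 0.2835 0.03  ] 0.033 0.047 [np.float64(-63.7), np.float64(-153.1)]
[[477.0, 286.0, 28.0], [475.0, 289.0, 31.0], [475.0, 279.0, 23.0], [473.0, 286.0, 30.0], [471.0, 300.0, 30.0], [471.0, 287.0, 33.0], [469.0, 307.0, 30.0], [469.0, 294.0, 31.0], [469.0, 281.0, 30.0], [467.0, 304.0, 26.0], [466.0, 289.0, 33.0], [466.0, 276.0, 32.0], [464.0, 296.0, 30.0], [464.0, 283.0, 31.0], [462.0, 304.0, 33.0], [462.0, 292.0, 30.0], [462.0, 282.0, 19.0], [460.0, 303.0, 28.0], [460.0, 292.0, 20.0], [460.0, 280.0, 17.0], [458.0, 300.0, 25.0], [458.0, 288.0, 18.0], [458.0, 275.0, 20.0], [456.0, 297.0, 20.0], [456.0, 284.0, 19.0], [455.0, 272.0, 16.0], [453.0, 290.0, 20.0], [453.0, 276.0, 24.0], [451.0, 296.0, 21.0], [451.0, 283.0, 20.0], [451.0, 273.0, 10.0], [449.0, 293.0, 17.0], [449.0, 282.0, 8.0], [449.0, 269.0, 8.0], [447.0, 291.0, 9.0], [447.0, 277.0, 11.0], [445.0, 299.0, 19.0], [445.0, 289.0, 8.0], [445.0, 275.0, 11.0], [443.0, 295.0, 10.0], [442.0, 282.0, 10.0], [442.0, 268.0, 13.0], [440.0, 288.0, 12.0], [440.0, 274.0, 12.0], [438.0, 295.0, 8.0], [438.
[... 3306 characters left out ...]
3.0, -188.0, 38.0], [715.0, -203.0, 27.0], [717.0, -218.0, 18.0], [712.0, -185.0, 30.0], [710.0, -197.0, 39.0], [714.0, -213.0, 21.0], [713.0, -185.0, 17.0], [711.0, -196.0, 27.0], [713.0, -212.0, 15.0], [715.0, -227.0, 10.0]]
knob [[ 0.57751394 -0.38939909  0.015     ]] 0.021246404704257583
170 [[130.0, 120.0], [201.0, 115.0], [206.0, 190.0], [134.0, 194.0]] [[0.733, 0.316], [0.742, 0.156], [0.574, 0.145], [0.565, 0.304]]
277 [[235.0, 116.0], [303.0, 106.0], [314.0, 181.0], [245.0, 190.0]] [[0.741, 0.081], [0.762, -0.074], [0.593, -0.095], [0.573, 0.059]]
368 [[325.0, 119.0], [395.0, 107.0], [407.0, 182.0], [338.0, 193.0]] [[0.733, -0.123], [0.758, -0.281], [0.589, -0.304], [0.564, -0.147]]
```

View pics/crop.png

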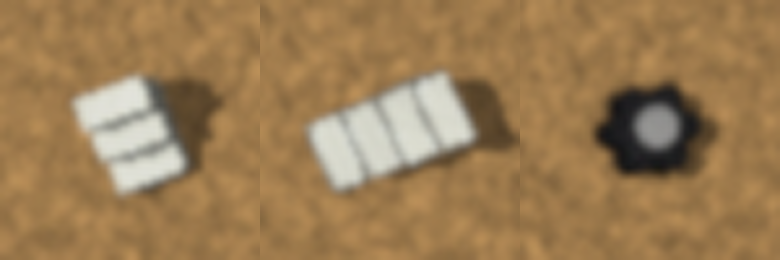

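>>> {"op": "arm_command", "data": {
  "deltas": [
    [29,-44,-12,0,0,0,0.4],
    [29,-45,-12,0,0,0,0.4],
    [29,-44,-12,0,0,0,0.4],
    [29,-45,-12,0,0,0,0.4],
    [29,-44,-12,0,0,0,0.4]
  ]
}}

```text
t: 0.6
tool_pos: [0.3589, 0.2959, 0.1495]
eef_rot: [[-0.913, 0.409, -0.0], [0.409, 0.913, -0.0], [0.0, -0.0, -1.0]]
ft_force: [1.4, 1.0, -0.0]
gripper_width: 0.0581
grip_force: 0.0
```

>>> {"op": "arm_command", "data": {
  "deltas": [
    [29,-45,-12,0,0,0,0.4],
    [29,-44,-12,0,0,0,0.4],
    [29,-44,-10,0,0,0,0.4],
    [0,0,0,0,0,0,0.4],
    [0,0,0,0,0,0,0.4]
  ]
}}

```text
t: 1.1
tool_pos: [0.4387, 0.174, 0.1182]
eef_rot: [[-0.911, 0.412, -0.002], [0.412, 0.911, 0.0], [0.002, -0.001, -1.0]]
ft_force: [-0.1, 0.6, -0.4]
gripper_width: 0.0564
grip_force: 0.0
```

```bash
cat >> h.py <<'E'
def look(name,white=True,z=.012):
    s=manip.observe();K,R,e=cam("wrist",s);p,d=manip.grab_frame("wrist")
    cv2.imwrite(f"pics/{name}.png",p[:,:,::-1]);np.savez(f"{name}.npz",p=p,d=d,R=R,e=e)
    phi=np.degrees(np.arctan2(s['eef_rot'][1,1],s['eef_rot'][0,1]))
    print("tcp",s['tool_pos'].round(4),"phi",phi.round(2),"tilt",s['eef_rot'][:2,2].round(4),"t",s['t'],"w",s['gripper_width'].round(4),s['ft_force'].round(1))
    return p,d,K,R,e
def white_rects(p,K,R,e,z,amin=400):
    hsv=cv2.cvtColor(p,cv2.COLOR_RGB2HSV)
    m=((hsv[...,1]<60)&(hsv[...,2]>120)).astype(np.uint8)
    m=cv2.morphologyEx(m,cv2.MORPH_CLOSE,np.ones((7,7)))
    for c in cv2.findContours(m,0,2)[0]:
        if cv2.contourArea(c)<amin: continue
        h=ray_plane(K,R,e,c[:,0],z)[:,:2]
        (cx,cy),(w,l),a=cv2.minAreaRect((h*1000).astype(np.float32))
        if l<w: a+=90
        else: w,l=l,w
        px=c[:,0].mean(0).round()
        # w = long side; a=angle of long side
        print("rect px",px,"ctr",round(cx,1),round(cy,1),"long/short",round(w,1),round(l,1),"short-side angle",round((a)%180,1))
E
python3 - <<'E'
from h import *
p,d,K,R,e=look("w1");white_rects(p,K,R,e,.012)
E
```

```text
Traceback (most recent call last):
  File "h.py", line 20, in look
    print("tcp",s['tool_pos'].round(4),"phi",phi.round(2),"tilt",s['eef_rot'][:2,2].round(4),"t",s['t'],"w",s['gripper_width'].round(4),s['ft_force'].round(1))
                                                                                                            ^^^^^^^^^^^^^^^^^^^^^^^^
AttributeError: 'float' object has no attribute 'round'
```

View pics/w1.png

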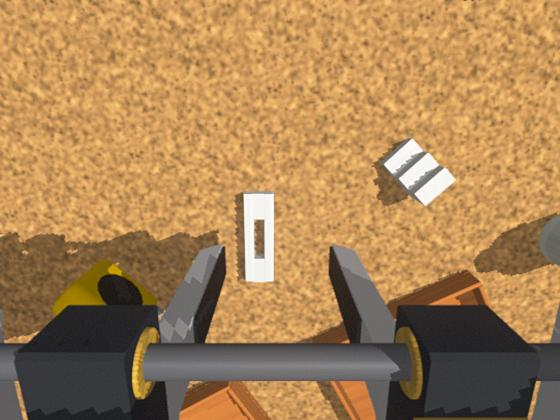

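The wrist view shows the short strap at (258,237), the low block at (419,172) and the tape at lower left.

```bash
sed -i "s/s\['gripper_width'\].round(4)/round(s['gripper_width'],4)/" h.py
python3 - <<'E'
from h import *
p,d,K,R,e=look("w1");white_rects(p,K,R,e,.012)
E
```

```text
tcp [0.4385 0.175  0.1186] phi 65.79 tilt [-0.0011  0.0004] t 1.15 w 0.0564 [-0.5  0.8 -0.1]
rect px [277. 368.] ctr 579.9 103.4 long/short 244.2 17.1 short-side angle 156.8
rect px [179. 323.] ctr 503.9 43.7 long/short 32.9 26.9 short-side angle 151.8
rect px [352. 263.] ctr 512.6 213.4 long/short 49.6 16.1 short-side angle 96.3
rect px [203. 260.] ctr 457.2 96.4 long/short 44.4 16.6 short-side angle 36.3
rect px [251. 229.] ctr 456.8 148.7 long/short 81.2 25.2 short-side angle 65.5
rect px [416. 173.] ctr 458.5 291.0 long/short 54.9 34.4 short-side angle 112.8
```

>>> {"op": "arm_command", "data": {
  "deltas": [
    [18,-27,-10,0,0,0,0.4],
    [0,0,-35,0,0,0,0.4],
    [0,0,-35,0,0,0,0.4],
    [0,0,-25,0,0,0,0.4],
    [0,0,0,0,0,0,0.4]
  ],
  "grip_force": 25
}}

```text
t: 1.7
tool_pos: [0.4528, 0.1489, 0.0104]
eef_rot: [[-0.914, 0.407, -0.008], [0.407, 0.914, -0.001], [0.007, -0.005, -1.0]]
ft_force: [-1.0, -0.2, -0.6]
gripper_width: 0.0563
grip_force: 0.0
```

>>> {"op": "arm_command", "data": {
  "deltas": [
    [3,-1,-7,0,0,0,0.4],
    [0,0,0,0,0,0,1],
    [0,0,0,0,0,0,1],
    [0,0,0,0,0,0,1],
    [0,0,0,0,0,0,1]
  ],
  "grip_force": 25
}}

```text
t: 2.2
tool_pos: [0.4605, 0.1471, 0.0079]
eef_rot: [[-0.912, 0.409, 0.002], [0.409, 0.912, 0.0], [-0.001, 0.001, -1.0]]
ft_force: [1.0, -0.3, -0.4]
gripper_width: 0.0279
grip_force: 0.0
```

>>> {"op": "arm_command", "data": {
  "deltas": [
    [0,0,-5,0,0,0,0.65],
    [0,0,0,0,0,0,0.65],
    [0,0,0,0,0,0,1],
    [0,0,0,0,0,0,1],
    [0,0,0,0,0,0,1]
  ],
  "grip_force": 25
}}

```text
t: 2.7
tool_pos: [0.4597, 0.1469, 0.0019]
eef_rot: [[-0.912, 0.409, -0.0], [0.409, 0.912, 0.0], [0.0, -0.0, -1.0]]
ft_force: [0.5, 0.1, -0.4]
gripper_width: 0.0248
grip_force: 25.0
```

>>> {"op": "arm_command", "data": {
  "deltas": [
    [0,0,35,0,0,0,1],
    [0,0,35,0,0,0,1],
    [25,10,20,0,0,-0.135,1],
    [25,10,0,0,0,-0.135,1],
    [25,10,0,0,0,-0.135,1]
  ]
}}

```text
t: 3.2
tool_pos: [0.5364, 0.1774, 0.0935]
eef_rot: [[-0.673, 0.74, 0.003], [0.74, 0.673, 0.001], [-0.001, 0.003, -1.0]]
ft_force: [-0.7, -0.6, -0.8]
gripper_width: 0.0247
grip_force: 25.0
```

>>> {"op": "arm_command", "data": {
  "deltas": [
    [25,11,0,0,0,-0.135,1],
    [25,11,0,0,0,-0.135,1],
    [25,11,0,0,0,-0.135,1],
    [25,11,0,0,0,-0.135,1],
    [24,10,0,0,0,-0.139,1]
  ]
}}

```text
t: 3.7
tool_pos: [0.6597, 0.2314, 0.0913]
eef_rot: [[-0.059, 0.998, -0.001], [0.998, 0.059, -0.0], [-0.0, -0.001, -1.0]]
ft_force: [0.9, 0.1, -0.1]
gripper_width: 0.0247
grip_force: 25.0
```

>>> {"op": "arm_command", "data": {
  "deltas": [
    [0,0,0,0,0,0,1],
    [0,0,0,0,0,0,1]
  ]
}}

```text
t: 3.9
tool_pos: [0.6584, 0.2308, 0.0909]
eef_rot: [[-0.067, 0.998, -0.002], [0.998, 0.067, -0.001], [-0.001, -0.002, -1.0]]
ft_force: [-0.7, -0.1, -1.4]
gripper_width: 0.0245
grip_force: 25.0
```

Run:
```python
from h import *
p,d,K,R,e=look("w2");white_rects(p,K,R,e,.02)
```

```text
tcp [0.6584 0.2308 0.0909] phi 3.84 tilt [-0.002  -0.0007] t 3.9 w 0.0245 [-0.7 -0.1 -1.4]
rect px [ 46. 363.] ctr 475.6 92.9 long/short 81.0 10.9 short-side angle 93.9
rect px [272. 365.] ctr 667.4 105.8 long/short 97.4 12.9 short-side angle 93.9
rect px [505. 364.] ctr 861.1 119.4 long/short 85.5 13.9 short-side angle 93.9
rect px [272. 281.] ctr 649.1 194.2 long/short 123.9 98.8 short-side angle 23.6
rect px [361. 215.] ctr 720.3 236.5 long/short 81.3 26.6 short-side angle 3.1
rect px [ 24. 119.] ctr 472.7 294.9 long/short 31.4 31.0 short-side angle 107.9
```

View pics/w2.png

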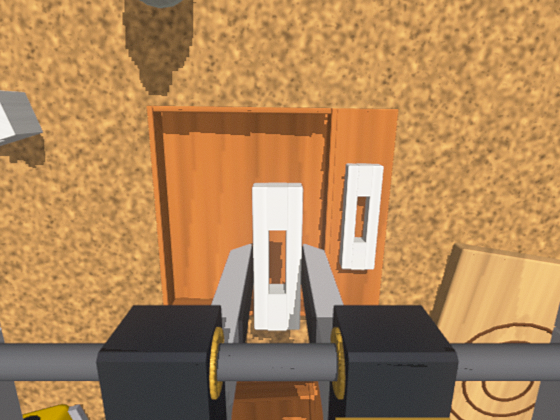

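The held strap (278,257) is inside the tray, level. The sample at (361,215) confirms the tray pose to about 2 mm.

>>> {"op": "arm_command", "data": {
  "deltas": [
    [0,0,-35,0,0,0,1],
    [0,0,-30,0,0,0,1],
    [0,0,-15,0,0,0,1],
    [0,0,-4,0,0,0,1],
    [0,0,0,0,0,0,1]
  ]
}}

```text
t: 4.45
tool_pos: [0.6587, 0.2308, 0.0085]
eef_rot: [[-0.065, 0.998, 0.0], [0.998, 0.065, 0.0], [0.0, 0.0, -1.0]]
ft_force: [1.3, 0.5, 0.3]
gripper_width: 0.0249
grip_force: 25.0
```

>>> {"op": "arm_command", "data": {
  "deltas": [
    [0,0,0,0,0,0,1]
  ]
}}

```text
t: 4.55
tool_pos: [0.6599, 0.2312, 0.0101]
eef_rot: [[-0.065, 0.998, 0.003], [0.998, 0.065, 0.001], [0.001, 0.003, -1.0]]
ft_force: [1.1, -0.7, -0.4]
gripper_width: 0.0249
grip_force: 25.0
```

>>> {"op": "arm_command", "data": {
  "deltas": [
    [0,0,-3,0,0,0,1],
    [0,0,0,0,0,0,1],
    [0,0,0,0,0,0,0.62],
    [0,0,0,0,0,0,0.6],
    [0,0,0,0,0,0,0.6]
  ]
}}

```text
t: 5.05
tool_pos: [0.659, 0.231, 0.0052]
eef_rot: [[-0.065, 0.998, 0.0], [0.998, 0.065, 0.0], [0.0, 0.0, -1.0]]
ft_force: [-0.3, 0.5, 0.2]
gripper_width: 0.0377
grip_force: 0.0
```

>>> {"op": "arm_command", "data": {
  "deltas": [
    [0,0,30,0,0,0,0.6],
    [0,0,40,0,0,0,0.6],
    [-10,-20,30,0,0,0.08,0.4],
    [-17,-32,0,0,0,0.08,0.4],
    [-17,-32,0,0,0,0.08,0.4]
  ]
}}

```text
t: 5.55
tool_pos: [0.6155, 0.1466, 0.1072]
eef_rot: [[-0.305, 0.952, 0.004], [0.952, 0.305, 0.0], [-0.001, 0.004, -1.0]]
ft_force: [0.5, -0.5, -0.6]
gripper_width: 0.0554
grip_force: 0.0
```

>>> {"op": "arm_command", "data": {
  "deltas": [
    [-17,-32,0,0,0,0.08,0.4],
    [-17,-32,0,0,0,0.08,0.4],
    [-17,-32,0,0,0,0.08,0.4],
    [-17,-32,0,0,0,0.08,0.4],
    [-17,-32,0,0,0,0.08,0.4]
  ]
}}

```text
t: 6.05
tool_pos: [0.529, -0.0142, 0.1052]
eef_rot: [[-0.651, 0.759, 0.001], [0.759, 0.651, -0.0], [-0.001, 0.0, -1.0]]
ft_force: [0.7, -0.2, 0.2]
gripper_width: 0.0566
grip_force: 0.0
```

>>> {"op": "arm_command", "data": {
  "deltas": [
    [-17,-32,0,0,0,0.08,0.4],
    [-17,-32,0,0,0,0.08,0.4],
    [-17,-32,0,0,0,0.03,0.4],
    [-20,-36,0,0,0,0,0.4],
    [0,0,0,0,0,0,0.4]
  ]
}}

```text
t: 6.55
tool_pos: [0.457, -0.1486, 0.1053]
eef_rot: [[-0.777, 0.63, -0.0], [0.63, 0.777, -0.002], [-0.001, -0.002, -1.0]]
ft_force: [0.9, 0.2, -0.4]
gripper_width: 0.0567
grip_force: 0.0
```

Run:
```python
from h import *
p,d,K,R,e=look("w3");white_rects(p,K,R,e,.012)
t,dt=manip.grab_frame("top");np.savez("top1.npz",p=t,d=dt)
white_rects(t[80:200,120:230],dict(manip.camera_model("top"),cx=281.7-120,cy=206.8-80),*cam("top")[1:],.016,60)
```

```text
tcp [ 0.457  -0.1486  0.1053] phi 50.96 tilt [-0.0003 -0.0019] t 6.55 w 0.0567 [ 0.9  0.2 -0.4]
rect px [264. 367.] ctr 566.7 -245.2 long/short 235.3 17.3 short-side angle 142.6
rect px [358. 281.] ctr 549.0 -134.3 long/short 82.4 21.7 short-side angle 80.9
rect px [191. 280.] ctr 456.0 -248.7 long/short 89.0 36.8 short-side angle 28.0
rect px [279. 206.] ctr 457.6 -145.1 long/short 100.4 25.3 short-side angle 51.1
rect px [47. 72.] ctr 657.7 231.3 long/short 81.0 26.7 short-side angle 3.8
rect px [46. 46.] ctr 719.9 234.0 long/short 81.2 26.7 short-side angle 3.7
```

>>> {"op": "arm_command", "data": {
  "deltas": [
    [0,3,-35,0,0,0,0.4],
    [0,0,-35,0,0,0,0.4],
    [0,0,-22,0,0,0,0.4],
    [0,0,-8,0,0,0,0.5],
    [0,0,0,0,0,0,0.6]
  ]
}}

```text
t: 7.15
tool_pos: [0.4585, -0.1408, 0.0039]
eef_rot: [[-0.781, 0.624, -0.002], [0.624, 0.781, 0.001], [0.003, -0.0, -1.0]]
ft_force: [0.9, 0.0, -0.8]
gripper_width: 0.0439
grip_force: 0.0
```

>>> {"op": "arm_command", "data": {
  "deltas": [
    [0,0,0,0,0,0,0.6]
  ]
}}

```text
t: 7.25
tool_pos: [0.4601, -0.1419, 0.0062]
eef_rot: [[-0.781, 0.625, 0.002], [0.625, 0.781, -0.001], [-0.002, 0.001, -1.0]]
ft_force: [-0.6, -0.5, 0.4]
gripper_width: 0.0386
grip_force: 0.0
```

>>> {"op": "arm_command", "data": {
  "deltas": [
    [0,0,-3,0,0,0,0.6],
    [0,0,0,0,0,0,1],
    [0,0,0,0,0,0,1],
    [0,0,0,0,0,0,1],
    [0,0,0,0,0,0,1]
  ],
  "grip_force": 25
}}

```text
t: 7.75
tool_pos: [0.4592, -0.1426, 0.0028]
eef_rot: [[-0.78, 0.626, 0.001], [0.626, 0.78, -0.001], [-0.002, -0.0, -1.0]]
ft_force: [-1.5, -0.9, 3.5]
gripper_width: 0.0249
grip_force: 25.0
```

>>> {"op": "arm_command", "data": {
  "deltas": [
    [0,0,35,0,0,0,1],
    [0,0,35,0,0,0,1],
    [10,20,30,0,0,-0.075,1],
    [12,32,0,0,0,-0.075,1],
    [12,32,0,0,0,-0.075,1]
  ]
}}

```text
t: 8.25
tool_pos: [0.4939, -0.0574, 0.1033]
eef_rot: [[-0.617, 0.787, 0.003], [0.787, 0.617, 0.0], [-0.002, 0.003, -1.0]]
ft_force: [-0.4, -0.1, -1.9]
gripper_width: 0.0246
grip_force: 25.0
```

>>> {"op": "arm_command", "data": {
  "deltas": [
    [12,32,0,0,0,-0.075,1],
    [12,32,0,0,0,-0.075,1],
    [12,32,0,0,0,-0.075,1],
    [12,32,0,0,0,-0.075,1],
    [12,32,0,0,0,-0.075,1]
  ]
}}

```text
t: 8.75
tool_pos: [0.5528, 0.1036, 0.1013]
eef_rot: [[-0.288, 0.958, -0.001], [0.958, 0.288, 0.001], [0.001, -0.001, -1.0]]
ft_force: [0.0, -0.1, -0.8]
gripper_width: 0.0245
grip_force: 25.0
```

>>> {"op": "arm_command", "data": {
  "deltas": [
    [13,32,0,0,0,-0.075,1],
    [14,32,0,0,0,-0.075,1],
    [14,32,0,0,0,-0.002,1],
    [14,31,0,0,0,0,1],
    [0,0,0,0,0,0,1]
  ]
}}

```text
t: 9.25
tool_pos: [0.6081, 0.2329, 0.1004]
eef_rot: [[-0.147, 0.989, -0.001], [0.989, 0.147, 0.002], [0.002, -0.001, -1.0]]
ft_force: [0.6, -0.3, -0.5]
gripper_width: 0.0246
grip_force: 25.0
```

Run:
```python
from h import *
p,d,K,R,e=look("w4");white_rects(p,K,R,e,.02)
```

```text
tcp [0.6081 0.2329 0.1004] phi 8.43 tilt [-0.0011  0.0019] t 9.25 w 0.0246 [ 0.6 -0.3 -0.5]
rect px [509. 364.] ctr 827.1 131.4 long/short 87.9 10.8 short-side angle 97.0
rect px [280. 363.] ctr 628.1 102.3 long/short 102.7 10.2 short-side angle 98.4
rect px [ 54. 363.] ctr 431.1 73.2 long/short 82.8 10.2 short-side angle 98.4
rect px [422. 230.] ctr 720.7 236.7 long/short 82.5 28.4 short-side angle 5.3
rect px [289. 263.] ctr 618.4 196.3 long/short 154.5 110.2 short-side angle 3.5
rect px [ 82. 110.] ctr 462.4 291.9 long/short 44.0 32.3 short-side angle 110.2
```

View pics/w4.png

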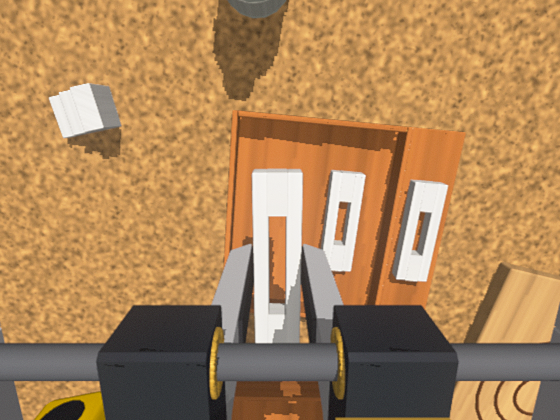

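The long strap is held at (278,257), left of the already placed short strap (345,222). It still needs a turn of about 4.7°.

>>> {"op": "arm_command", "data": {
  "deltas": [
    [0,-3,-15,0,0,-0.082,1],
    [0,0,-30,0,0,0,1],
    [0,0,-30,0,0,0,1],
    [0,0,-15,0,0,0,1],
    [0,0,0,0,0,0,1]
  ]
}}

```text
t: 9.8
tool_pos: [0.6057, 0.2245, 0.0091]
eef_rot: [[-0.06, 0.998, -0.005], [0.998, 0.06, -0.002], [-0.001, -0.005, -1.0]]
ft_force: [-0.7, 0.1, -1.5]
gripper_width: 0.0248
grip_force: 25.0
```

>>> {"op": "arm_command", "data": {
  "deltas": [
    [0,0,0,0,0,0,1]
  ]
}}

```text
t: 9.9
tool_pos: [0.6082, 0.2255, 0.0128]
eef_rot: [[-0.06, 0.998, 0.001], [0.998, 0.06, 0.0], [0.0, 0.001, -1.0]]
ft_force: [0.1, -0.2, 0.2]
gripper_width: 0.0247
grip_force: 25.0
```

>>> {"op": "arm_command", "data": {
  "deltas": [
    [0,0,-5,0,0,0,1],
    [0,0,0,0,0,0,1],
    [0,0,0,0,0,0,0.62],
    [0,0,0,0,0,0,0.6],
    [0,0,0,0,0,0,0.6]
  ]
}}

```text
t: 10.4
tool_pos: [0.6082, 0.2261, 0.0076]
eef_rot: [[-0.061, 0.998, 0.001], [0.998, 0.061, 0.0], [0.0, 0.001, -1.0]]
ft_force: [0.9, 0.1, -0.4]
gripper_width: 0.0374
grip_force: 0.0
```

>>> {"op": "arm_command", "data": {
  "deltas": [
    [0,0,30,0,0,0,0.6],
    [0,0,40,0,0,0,0.6],
    [-5,-20,30,0,0,0.03,0.3],
    [-9,-32,0,0,0,0.03,0.3],
    [-9,-35,0,0,0,0.03,0.3]
  ]
}}

```text
t: 10.9
tool_pos: [0.5857, 0.1389, 0.1094]
eef_rot: [[-0.153, 0.988, 0.005], [0.988, 0.153, 0.001], [-0.0, 0.005, -1.0]]
ft_force: [0.5, -0.4, -1.1]
gripper_width: 0.0582
grip_force: 0.0
```

>>> {"op": "arm_command", "data": {
  "deltas": [
    [-10,-36,0,0,0,0.03,0.3],
    [-10,-36,0,0,0,0.03,0.3],
    [-10,-36,0,0,0,0.03,0.3],
    [-10,-36,0,0,0,0.03,0.3],
    [-10,-36,0,0,0,0.03,0.3]
  ]
}}

```text
t: 11.4
tool_pos: [0.5344, -0.0424, 0.1074]
eef_rot: [[-0.298, 0.955, 0.001], [0.955, 0.298, -0.0], [-0.001, 0.001, -1.0]]
ft_force: [-0.2, 0.2, -0.2]
gripper_width: 0.066
grip_force: 0.0
```

>>> {"op": "arm_command", "data": {
  "deltas": [
    [-10,-36,0,0,0,0.03,0.3],
    [-10,-36,0,0,0,0.006,0.3],
    [-10,-36,0,0,0,0,0.3],
    [-10,-36,0,0,0,0,0.3],
    [-10,-36,0,0,0,0,0.3]
  ]
}}

```text
t: 11.9
tool_pos: [0.4844, -0.2225, 0.1074]
eef_rot: [[-0.331, 0.944, 0.001], [0.944, 0.331, -0.0], [-0.001, 0.001, -1.0]]
ft_force: [0.1, 0.1, 0.4]
gripper_width: 0.066
grip_force: 0.0
```

>>> {"op": "arm_command", "data": {
  "deltas": [
    [-10,-36,0,0,0,0,0.3],
    [-7,-21,0,0,0,0,0.3],
    [0,0,0,0,0,0,0.3],
    [0,0,0,0,0,0,0.3]
  ]
}}

```text
t: 12.3
tool_pos: [0.4679, -0.2779, 0.1071]
eef_rot: [[-0.33, 0.944, 0.001], [0.944, 0.33, 0.001], [0.0, 0.001, -1.0]]
ft_force: [0.0, -1.3, 0.1]
gripper_width: 0.0659
grip_force: 0.0
```

Run:
```python
from h import *
p,d,K,R,e=look("w5");white_rects(p,K,R,e,.02)
t,dt=manip.grab_frame("top")
white_rects(t[80:200,120:230],dict(manip.camera_model("top"),cx=281.7-120,cy=206.8-80),*cam("top")[1:],.016,60)
```

```text
tcp [ 0.4679 -0.2779  0.1071] phi 19.25 tilt [0.0005 0.0007] t 12.3 w 0.0659 [ 0.  -1.3  0.1]
rect px [260. 363.] ctr 510.7 -409.4 long/short 268.8 9.3 short-side angle 109.5
rect px [369. 280.] ctr 560.7 -308.4 long/short 85.3 21.4 short-side angle 52.0
rect px [180. 289.] ctr 410.4 -370.8 long/short 105.7 34.6 short-side angle 178.7
rect px [275. 213.] ctr 467.2 -277.6 long/short 67.6 32.7 short-side angle 23.8
rect px [52. 95.] ctr 606.9 223.2 long/short 100.6 26.1 short-side angle 3.4
rect px [47. 72.] ctr 657.7 231.3 long/short 81.0 26.5 short-side angle 3.5
rect px [46. 46.] ctr 719.6 234.0 long/short 81.1 27.1 short-side angle 3.1
```

View pics/w5.png

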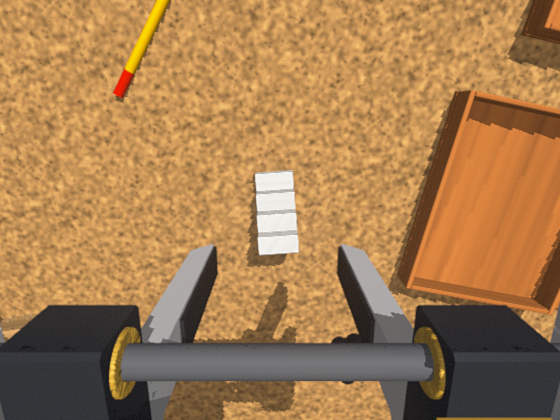

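Run:
```python
from h import *
f=np.load("w5.npz");p,d,R,e=f['p'],f['d'],f['R'],f['e'];K=manip.camera_model("wrist")
P=depth_pts(K,R,e,d)
hsv=cv2.cvtColor(p,cv2.COLOR_RGB2HSV);m=((hsv[...,1]<60)&(hsv[...,2]>120))
m[:, :240]=0;m[:,310:]=0;m[:165]=0;m[260:]=0
Q=P[m]
for z in(.04,.03,.02,.01):
    s=Q[abs(Q[:,2]-z)<.003];print(z,len(s),s.mean(0).round(4), cv2.minAreaRect((s[:,:2]*1000).astype(np.float32)))
```

```text
0.04 751 [ 0.4745 -0.2933  0.0402] ((474.735595703125, -293.8619384765625), (29.689762115478516, 14.649778366088867), 23.357364654541016)
0.03 782 [ 0.4693 -0.2811  0.0302] ((469.2462463378906, -281.315673828125), (29.77070426940918, 15.027669906616211), 23.669578552246094)
0.02 742 [ 0.4637 -0.2683  0.0203] ((463.7660217285156, -268.3288269042969), (29.71208953857422, 14.663122177124023), 23.1412296295166)
0.01 704 [ 0.4582 -0.2554  0.0102] ((458.14306640625, -255.63404846191406), (29.8295955657959, 14.582786560058594), 23.11617088317871)
```

>>> {"op": "arm_command", "data": {
  "deltas": [
    [1,-3,-15,0,0,0.072,0.3],
    [0,0,-35,0,0,0,0.3],
    [0,0,-30,0,0,0,0.3],
    [0,0,-15,0,0,0,0.4],
    [0,0,-5,0,0,0,0.4]
  ]
}}

```text
t: 12.9
tool_pos: [0.4681, -0.2792, 0.0051]
eef_rot: [[-0.399, 0.917, -0.003], [0.917, 0.399, 0.002], [0.003, -0.002, -1.0]]
ft_force: [-0.4, 0.6, -0.2]
gripper_width: 0.057
grip_force: 0.0
```

>>> {"op": "arm_command", "data": {
  "deltas": [
    [0,0,0,0,0,0,0.5],
    [0,0,0,0,0,0,0.55]
  ]
}}

```text
t: 13.1
tool_pos: [0.47, -0.2816, 0.0087]
eef_rot: [[-0.398, 0.917, 0.003], [0.917, 0.398, -0.002], [-0.003, 0.002, -1.0]]
ft_force: [-0.5, -0.6, 1.0]
gripper_width: 0.0443
grip_force: 0.0
```

>>> {"op": "arm_command", "data": {
  "deltas": [
    [0,0,-3,0,0,0,0.6],
    [0,0,0,0,0,0,1],
    [0,0,0,0,0,0,1],
    [0,0,0,0,0,0,1],
    [0,0,0,0,0,0,1]
  ],
  "grip_force": 30
}}

```text
t: 13.6
tool_pos: [0.4692, -0.2814, 0.0047]
eef_rot: [[-0.398, 0.918, 0.001], [0.918, 0.398, -0.001], [-0.001, 0.001, -1.0]]
ft_force: [-0.7, 0.9, 3.3]
gripper_width: 0.0299
grip_force: 30.0
```

>>> {"op": "arm_command", "data": {
  "deltas": [
    [0,0,35,0,0,0,1],
    [0,0,35,0,0,0,1],
    [20,2,30,0,0,-0.05,1],
    [29,3,0,0,0,-0.05,1],
    [29,3,0,0,0,-0.05,1]
  ]
}}

```text
t: 14.1
tool_pos: [0.5481, -0.2736, 0.1056]
eef_rot: [[-0.253, 0.967, 0.003], [0.967, 0.253, -0.002], [-0.002, 0.002, -1.0]]
ft_force: [-0.3, -1.6, -1.8]
gripper_width: 0.0299
grip_force: 30.0
```

>>> {"op": "arm_command", "data": {
  "deltas": [
    [29,4,0,0,0,-0.05,1],
    [29,4,0,0,0,-0.05,1],
    [30,5,0,0,0,-0.019,1],
    [10,0,0,0,0,0,1],
    [0,0,0,0,0,0,1]
  ]
}}

```text
t: 14.6
tool_pos: [0.6451, -0.2597, 0.1026]
eef_rot: [[-0.141, 0.99, -0.002], [0.99, 0.141, 0.001], [0.001, -0.002, -1.0]]
ft_force: [-0.7, 0.1, -0.8]
gripper_width: 0.0296
grip_force: 30.0
```

>>> {"op": "arm_command", "data": {
  "deltas": [
    [0,0,0,0,0,0,1]
  ]
}}

```text
t: 14.7
tool_pos: [0.6437, -0.2603, 0.1033]
eef_rot: [[-0.139, 0.99, -0.002], [0.99, 0.139, 0.0], [0.001, -0.002, -1.0]]
ft_force: [-0.9, -0.2, -1.1]
gripper_width: 0.0298
grip_force: 30.0
```

Run:
```python
from h import *
p,d,K,R,e=look("w6");P=depth_pts(K,R,e,d)
v,u=np.mgrid[:420:42,:560:40]
print((P[::42,::40,2]*1000).round(0).astype(int))
```

```text
tcp [ 0.6437 -0.2603  0.1033] phi 8.02 tilt [-0.0018  0.0003] t 14.7 w 0.0298 [-0.9 -0.2 -1.1]
[[  0   1   1   0  -1   0   1  -1   0   2   1   1   0   0]
 [  0  -1   0   1   0  24  23  24  24  25   0  -1   1   1]
 [  0   0   0   1   0   4   3   5   5   4   9   2   1   0]
 [  0   0   1   2  -1  12   4   4   4   8   7   1   1   0]
 [  0   0   0   0  -1  21   4   5   5  17  18   1   1   1]
 [  1  -1   0   1   0  25   4 108   4  23   8   0   8   8]
 [  0  -1   0   0   1  24 116 119 117  25   1   0  10   9]
 [  0   0  -1   0   1 283 153 129 158   2   0   0   9   9]
 [202   1   1 219 218 216   0  -1 173 219 219 218   9  10]
 [218 219 218 225 225 222 219 219 218 225 226 225 218 219]]
```

View pics/w6.png

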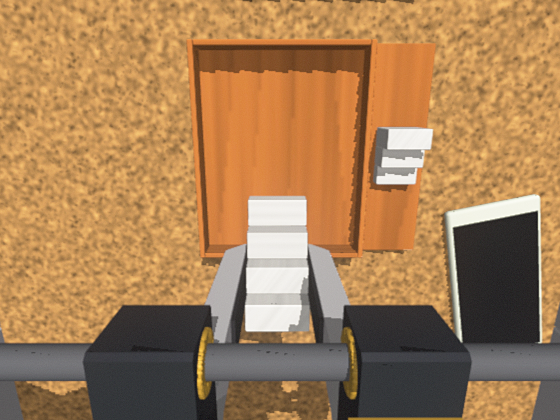

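The held tall block (277,265) is level, with the block tray's rim corners around (190,42), (372,42), (361,257), (205,257). I'll check the placement against the -y wall.

Run:
```python
from h import *
f=np.load("w6.npz");R,e=f['R'],f['e'];K=manip.camera_model("wrist")
q=ray_plane(K,R,e,[(190,42),(373,42),(361,256),(205,256)],.024)[:,:2];print(q.round(4),q.mean(0))
P=depth_pts(K,R,e,f['d']);s=P[(abs(P[...,2]-.024)<.003)]
print(cv2.minAreaRect((s[:,:2]*1000).astype(np.float32)))
c=np.array([q[0]-q[3],q[1]-q[2]]).mean(0);yh=c/np.linalg.norm(c);print(np.degrees(np.arctan2(*c[::-1]))-90, (np.array([.6437,-.2603])-q.mean(0))@yh)
```

```text
[[ 0.5696 -0.1467]
 [ 0.691  -0.1297]
 [ 0.7143 -0.2825]
 [ 0.5926 -0.2996]] [ 0.64189412 -0.21462989]
((659.0084838867188, -211.87893676757812), (165.2798309326172, 158.09298706054688), 8.01666259765625)
8.624812301538498 -0.045424463900807684
```

>>> {"op": "arm_command", "data": {
  "deltas": [
    [0,3,-30,0,0,0,1],
    [0,0,-35,0,0,0,1],
    [0,0,-18,0,0,0,1],
    [0,0,-6,0,0,0,1],
    [0,0,0,0,0,0,1]
  ]
}}

```text
t: 15.25
tool_pos: [0.6434, -0.2572, 0.0143]
eef_rot: [[-0.139, 0.99, -0.002], [0.99, 0.139, 0.001], [0.001, -0.002, -1.0]]
ft_force: [0.6, -0.3, -1.5]
gripper_width: 0.03
grip_force: 30.0
```

>>> {"op": "arm_command", "data": {
  "deltas": [
    [0,0,0,0,0,0,1],
    [0,0,0,0,0,0,1]
  ]
}}

```text
t: 15.45
tool_pos: [0.6459, -0.2578, 0.0174]
eef_rot: [[-0.139, 0.99, 0.004], [0.99, 0.139, -0.002], [-0.002, 0.003, -1.0]]
ft_force: [0.4, -0.3, -0.8]
gripper_width: 0.0298
grip_force: 30.0
```

>>> {"op": "arm_command", "data": {
  "deltas": [
    [0,0,-5,0,0,0,1],
    [0,0,0,0,0,0,1],
    [0,0,-1,0,0,0,1],
    [0,0,0,0,0,0,1]
  ]
}}

```text
t: 15.85
tool_pos: [0.6448, -0.257, 0.0089]
eef_rot: [[-0.14, 0.99, -0.0], [0.99, 0.14, 0.0], [0.0, -0.0, -1.0]]
ft_force: [-0.0, 0.8, -0.1]
gripper_width: 0.0299
grip_force: 30.0
```

>>> {"op": "arm_command", "data": {
  "deltas": [
    [0,0,0,0,0,0,0.45],
    [0,0,0,0,0,0,0.45],
    [0,0,0,0,0,0,0.45],
    [0,0,30,0,0,0,0.45],
    [0,0,40,0,0,0,0.45]
  ]
}}

```text
t: 16.35
tool_pos: [0.6428, -0.2561, 0.0761]
eef_rot: [[-0.139, 0.99, -0.006], [0.99, 0.14, 0.003], [0.004, -0.006, -1.0]]
ft_force: [0.6, -0.9, 0.8]
gripper_width: 0.0517
grip_force: 0.0
```

>>> {"op": "arm_command", "data": {
  "deltas": [
    [-10,20,30,0,0,-0.1,0.3],
    [-11,33,0,0,0,-0.1,0.3],
    [-11,33,0,0,0,-0.1,0.3],
    [-11,33,0,0,0,-0.1,0.3],
    [-11,33,0,0,0,-0.1,0.3]
  ]
}}

```text
t: 16.85
tool_pos: [0.5903, -0.1039, 0.1094]
eef_rot: [[0.356, 0.934, 0.001], [0.934, -0.356, -0.0], [0.0, 0.001, -1.0]]
ft_force: [0.1, 0.6, 0.1]
gripper_width: 0.0657
grip_force: 0.0
```

>>> {"op": "arm_command", "data": {
  "deltas": [
    [-11,33,0,0,0,-0.1,0.3],
    [-11,33,0,0,0,-0.1,0.3],
    [-11,33,0,0,0,-0.1,0.3],
    [-11,33,0,0,0,-0.1,0.3],
    [-11,33,0,0,0,-0.1,0.3]
  ]
}}

```text
t: 17.35
tool_pos: [0.5353, 0.0612, 0.1094]
eef_rot: [[0.761, 0.649, 0.001], [0.649, -0.761, 0.0], [0.001, 0.001, -1.0]]
ft_force: [-0.2, -0.0, -1.1]
gripper_width: 0.0662
grip_force: 0.0
```

>>> {"op": "arm_command", "data": {
  "deltas": [
    [-11,33,0,0,0,-0.1,0.3],
    [-11,33,0,0,0,-0.1,0.3],
    [-11,33,0,0,0,-0.04,0.3],
    [-11,33,0,0,0,0,0.3],
    [-11,33,0,0,0,0,0.3]
  ]
}}

```text
t: 17.85
tool_pos: [0.4803, 0.2262, 0.1094]
eef_rot: [[0.891, 0.454, 0.001], [0.454, -0.891, 0.0], [0.001, 0.0, -1.0]]
ft_force: [1.0, -0.8, -0.2]
gripper_width: 0.0657
grip_force: 0.0
```

>>> {"op": "arm_command", "data": {
  "deltas": [
    [-11,33,0,0,0,0,0.3],
    [-11,32,0,0,0,0,0.3],
    [0,0,0,0,0,0,0.3],
    [0,0,0,0,0,0,0.3]
  ]
}}

```text
t: 18.25
tool_pos: [0.4587, 0.2903, 0.1092]
eef_rot: [[0.89, 0.455, 0.001], [0.455, -0.89, -0.001], [0.0, 0.001, -1.0]]
ft_force: [0.1, -0.5, 0.1]
gripper_width: 0.0657
grip_force: 0.0
```

```bash
cat >> h.py <<'E'
def steps(p,d,K,R,e,zs,ctr,r=.045):
    P=depth_pts(K,R,e,d);hsv=cv2.cvtColor(p,cv2.COLOR_RGB2HSV)
    m=(hsv[...,1]<60)&(hsv[...,2]>120)&(np.hypot(P[...,0]-ctr[0],P[...,1]-ctr[1])<r)
    Q=P[m]
    for z in zs:
        s=Q[abs(Q[:,2]-z)<.003];print(z,len(s),s.mean(0).round(4),cv2.minAreaRect((s[:,:2]*1000).astype(np.float32)))
E
python3 - <<'E'
from h import *
p,d,K,R,e=look("w7");steps(p,d,K,R,e,(.03,.02,.01),(.456,.287))
E
```

```text
tcp [0.4587 0.2903 0.1092] phi -62.93 tilt [ 0.0006 -0.0006] t 18.25 w 0.0657 [ 0.1 -0.5  0.1]
0.03 734 [0.4697 0.2943 0.0301] ((469.33843994140625, 294.0824279785156), (14.313678741455078, 29.761123657226562), 19.6582088470459)
0.02 568 [0.4575 0.2899 0.0202] ((462.7154541015625, 291.6378173828125), (28.475709915161133, 29.709848403930664), 19.34762191772461)
0.01 493 [0.4459 0.2857 0.0102] ((456.2048034667969, 289.59088134765625), (42.38441467285156, 29.633377075195312), 20.630216598510742)
```

View pics/w7.png

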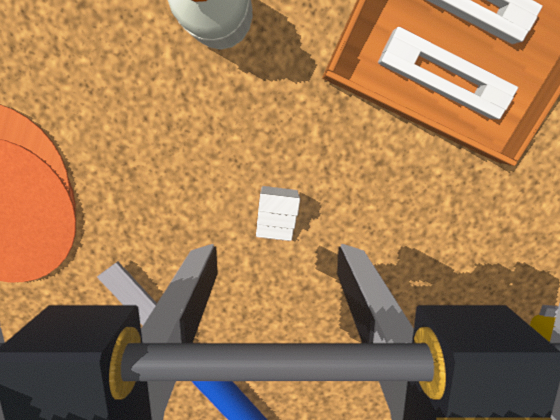

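The low block is at (277,214), tall side nearest the tray, yaw 19.7°, clear of the glue (210,10) and the spatula.

>>> {"op": "arm_command", "data": {
  "deltas": [
    [2,1,-15,0,0,-0.129,0.3],
    [0,0,-35,0,0,0,0.3],
    [0,0,-30,0,0,0,0.3],
    [0,0,-18,0,0,0,0.4],
    [0,0,-8,0,0,0,0.4]
  ]
}}

```text
t: 18.8
tool_pos: [0.4599, 0.2887, 0.0005]
eef_rot: [[0.943, 0.333, -0.004], [0.333, -0.943, -0.002], [-0.004, 0.001, -1.0]]
ft_force: [-0.9, 0.3, 0.8]
gripper_width: 0.057
grip_force: 0.0
```

>>> {"op": "arm_command", "data": {
  "deltas": [
    [0,0,0,0,0,0,0.5],
    [0,0,0,0,0,0,0.55]
  ]
}}

```text
t: 19.0
tool_pos: [0.462, 0.2908, 0.0042]
eef_rot: [[0.942, 0.334, 0.002], [0.334, -0.942, 0.001], [0.002, 0.0, -1.0]]
ft_force: [1.0, -0.1, 0.5]
gripper_width: 0.0437
grip_force: 0.0
```

>>> {"op": "arm_command", "data": {
  "deltas": [
    [0,0,0,0,0,0,0.8],
    [0,0,0,0,0,0,1],
    [0,0,0,0,0,0,1],
    [0,0,0,0,0,0,1],
    [0,0,0,0,0,0,1]
  ]
}}

```text
t: 19.5
tool_pos: [0.4617, 0.2912, 0.0042]
eef_rot: [[0.942, 0.335, 0.002], [0.335, -0.942, 0.001], [0.002, 0.0, -1.0]]
ft_force: [-0.1, -1.5, 5.2]
gripper_width: 0.0298
grip_force: 30.0
```

>>> {"op": "arm_command", "data": {
  "deltas": [
    [0,0,35,0,0,0,1],
    [0,0,35,0,0,0,1],
    [7,-20,30,0,0,0.098,1],
    [12,-33,0,0,0,0.098,1],
    [12,-33,0,0,0,0.098,1]
  ]
}}

```text
t: 20.0
tool_pos: [0.4923, 0.2048, 0.104]
eef_rot: [[0.801, 0.599, 0.002], [0.599, -0.801, 0.001], [0.002, 0.001, -1.0]]
ft_force: [0.3, 0.3, -1.6]
gripper_width: 0.0298
grip_force: 30.0
```

>>> {"op": "arm_command", "data": {
  "deltas": [
    [12,-33,0,0,0,0.098,1],
    [12,-33,0,0,0,0.098,1],
    [12,-33,0,0,0,0.098,1],
    [12,-33,0,0,0,0.098,1],
    [12,-33,0,0,0,0.098,1]
  ]
}}

```text
t: 20.5
tool_pos: [0.5515, 0.0388, 0.102]
eef_rot: [[0.427, 0.904, -0.002], [0.904, -0.427, 0.0], [-0.0, -0.002, -1.0]]
ft_force: [0.6, -0.0, -0.7]
gripper_width: 0.0299
grip_force: 30.0
```

>>> {"op": "arm_command", "data": {
  "deltas": [
    [12,-33,0,0,0,0.098,1],
    [12,-33,0,0,0,0.098,1],
    [12,-33,0,0,0,0.098,1],
    [12,-33,0,0,0,0.098,1],
    [12,-33,0,0,0,0.098,1]
  ]
}}

```text
t: 21.0
tool_pos: [0.6116, -0.126, 0.1018]
eef_rot: [[-0.049, 0.999, -0.002], [0.999, 0.049, 0.001], [0.001, -0.002, -1.0]]
ft_force: [1.1, 0.4, -0.8]
gripper_width: 0.0301
grip_force: 30.0
```

>>> {"op": "arm_command", "data": {
  "deltas": [
    [12,-16,0,0,0,0.098,1],
    [12,0,0,0,0,0,1],
    [0,0,0,0,0,0,1],
    [0,0,0,0,0,0,1]
  ]
}}

```text
t: 21.4
tool_pos: [0.6351, -0.1406, 0.1019]
eef_rot: [[-0.143, 0.99, -0.002], [0.99, 0.143, 0.001], [0.001, -0.002, -1.0]]
ft_force: [1.1, 0.3, -1.8]
gripper_width: 0.0299
grip_force: 30.0
```

Run:
```python
from h import *
p,d,K,R,e=look("w8");print(manip.observe()['grip_force'])
```

```text
tcp [ 0.6351 -0.1406  0.1019] phi 8.21 tilt [-0.0021  0.0008] t 21.4 w 0.0299 [ 1.1  0.3 -1.8]
29.986202493309975
```

View pics/w8.png

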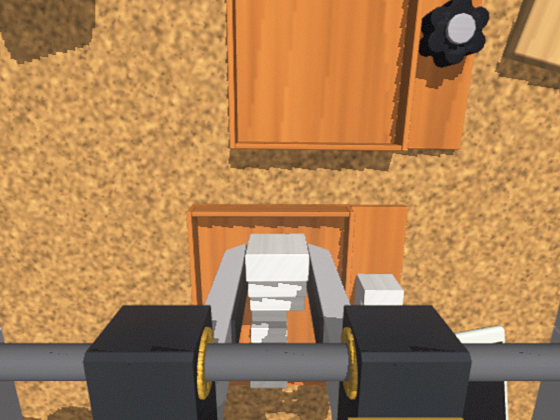

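The low block is held level at (277,275), with the tall block lying in the tray behind it at (268,350). It needs 33 mm more in -y.

>>> {"op": "arm_command", "data": {
  "deltas": [
    [0,-33,0,0,0,0,1],
    [0,0,-30,0,0,0,1],
    [0,0,-35,0,0,0,1],
    [0,0,-18,0,0,0,1],
    [0,0,-6,0,0,0,1]
  ]
}}

```text
t: 21.95
tool_pos: [0.6331, -0.1726, 0.0106]
eef_rot: [[-0.143, 0.99, -0.006], [0.99, 0.143, 0.002], [0.003, -0.006, -1.0]]
ft_force: [-1.0, -0.2, -0.8]
gripper_width: 0.0298
grip_force: 30.0
```

>>> {"op": "arm_command", "data": {
  "deltas": [
    [0,0,0,0,0,0,1],
    [0,0,0,0,0,0,1],
    [0,0,0,0,0,0,1]
  ]
}}

```text
t: 22.25
tool_pos: [0.6371, -0.1743, 0.0163]
eef_rot: [[-0.143, 0.99, 0.004], [0.99, 0.143, -0.001], [-0.002, 0.003, -1.0]]
ft_force: [-0.5, 0.7, -0.0]
gripper_width: 0.0297
grip_force: 30.0
```

>>> {"op": "arm_command", "data": {
  "deltas": [
    [0,0,-4,0,0,0,1],
    [0,0,0,0,0,0,1],
    [0,0,0,0,0,0,1],
    [0,0,0,0,0,0,1]
  ]
}}

```text
t: 22.65
tool_pos: [0.6359, -0.1741, 0.01]
eef_rot: [[-0.142, 0.99, 0.0], [0.99, 0.142, -0.0], [-0.0, 0.0, -1.0]]
ft_force: [0.9, 0.2, -0.9]
gripper_width: 0.0298
grip_force: 30.0
```

>>> {"op": "arm_command", "data": {
  "deltas": [
    [0,0,-2,0,0,0,1],
    [0,0,0,0,0,0,1],
    [0,0,0,0,0,0,0.45],
    [0,0,0,0,0,0,0.45],
    [0,0,0,0,0,0,0.45]
  ]
}}

```text
t: 23.15
tool_pos: [0.6358, -0.174, 0.0079]
eef_rot: [[-0.143, 0.99, 0.0], [0.99, 0.143, 0.0], [0.0, 0.0, -1.0]]
ft_force: [-0.1, 0.2, 0.1]
gripper_width: 0.0497
grip_force: 0.0
```

>>> {"op": "arm_command", "data": {
  "deltas": [
    [0,0,30,0,0,0,0.45],
    [0,0,40,0,0,0,0.45],
    [-2,-20,30,0,0,0,0.2],
    [-9,-32,0,0,0,0,0.2],
    [-9,-32,0,0,0,0,0.2]
  ]
}}

```text
t: 23.65
tool_pos: [0.6168, -0.2589, 0.1104]
eef_rot: [[-0.144, 0.99, 0.004], [0.99, 0.144, -0.002], [-0.003, 0.003, -1.0]]
ft_force: [-0.3, 0.2, -1.0]
gripper_width: 0.0723
grip_force: 0.0
```

>>> {"op": "arm_command", "data": {
  "deltas": [
    [-9,-32,0,0,0,0,0.2],
    [-9,-32,0,0,0,0,0.2],
    [-10,-32,0,0,0,0,0.2],
    [-10,-34,0,0,0,0,0.2],
    [0,0,0,0,0,0,0.2]
  ]
}}

```text
t: 24.15
tool_pos: [0.5756, -0.3926, 0.1074]
eef_rot: [[-0.137, 0.991, -0.001], [0.991, 0.137, -0.002], [-0.002, -0.001, -1.0]]
ft_force: [-0.5, 0.3, 0.6]
gripper_width: 0.0756
grip_force: 0.0
```

>>> {"op": "arm_command", "data": {
  "deltas": [
    [0,0,0,0,0,0,0.2],
    [0,0,0,0,0,0,0.2]
  ]
}}

```text
t: 24.35
tool_pos: [0.5782, -0.3871, 0.1079]
eef_rot: [[-0.143, 0.99, 0.0], [0.99, 0.143, 0.001], [0.001, 0.0, -1.0]]
ft_force: [-0.5, 0.3, 0.4]
gripper_width: 0.0751
grip_force: 0.0
```

Run:
```python
from h import *
p,d,K,R,e=look("w9");P=depth_pts(K,R,e,d)
n=np.hypot(P[...,0]-.578,P[...,1]+.388)<.035
for z,t in((.024,.002),(.019,.003)):
    s=P[n&(abs(P[...,2]-z)<t)];print(z,len(s),s.mean(0).round(4),cv2.minEnclosingCircle((s[:,:2]*1000).astype(np.float32)))
m=(n&(P[...,2]>.013)).astype(np.uint8)
c=max(cv2.findContours(m,0,1)[0],key=cv2.contourArea)[:,0]
q=ray_plane(K,R,e,c,.02)[:,:2];ctr=np.array(cv2.minEnclosingCircle((q*1000).astype(np.float32))[0])/1000
r=np.hypot(*(q-ctr).T);th=np.arctan2(*(q-ctr).T[::-1])
a=np.angle(np.sum((r-r.mean())*np.exp(6j*th)))/6;print("ctr",ctr,"lobe angle",np.degrees(a),"+60k", r.min(),r.max())
t,dt=manip.grab_frame("top");cv2.imwrite("pics/trays.png",cv2.resize(t[95:215,110:420],None,fx=2.5,fy=2.5)[:,:,::-1])
x0=310;white_rects(t[80:200,x0:430],dict(manip.camera_model("top"),cx=281.7-x0,cy=206.8-80),*cam("top")[1:],.03,60)
```

```text
tcp [ 0.5782 -0.3871  0.1079] phi 8.24 tilt [0.0001 0.0007] t 24.35 w 0.0751 [-0.5  0.3  0.4]
0.024 400 [ 0.5782 -0.3874  0.0242] ((577.0684204101562, -389.3094787597656), 16.42572593688965)
0.019 1361 [ 0.578  -0.3866  0.0202] ((578.134521484375, -387.74407958984375), 20.962604522705078)
ctr [ 0.59784711 -0.54249054] lobe angle -21.519754513110687 +60k 5.207535399601419e-05 0.10875482022221455
rect px [44. 82.] ctr 635.5 -180.5 long/short 43.6 31.2 short-side angle 4.8
rect px [76. 76.] ctr 642.8 -251.5 long/short 67.0 31.4 short-side angle 12.6
rect px [51. 40.] ctr 725.4 -202.2 long/short 44.3 33.2 short-side angle 3.1
rect px [85.  9.] ctr 794.5 -288.8 long/short 132.4 43.3 short-side angle 179.7
```

View pics/w9.png

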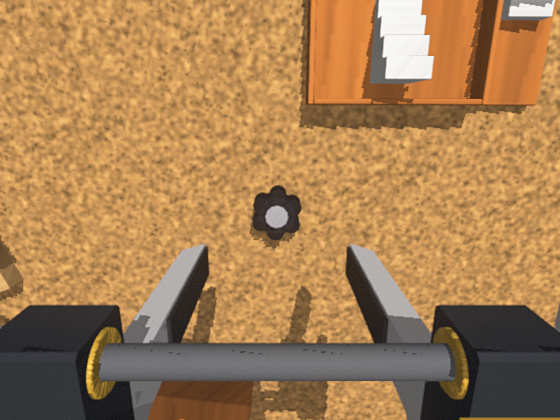

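The knob is centred under the gripper at (277,213). Lobes point up and down in the image, so the jaws close across its flats; both blocks stand flat in their tray.

>>> {"op": "arm_command", "data": {
  "deltas": [
    [0,0,-20,0,0,0,0.3],
    [0,0,-35,0,0,0,0.35],
    [0,0,-30,0,0,0,0.35],
    [0,0,-17,0,0,0,0.35],
    [0,0,-4,0,0,0,0.4]
  ],
  "grip_force": 20
}}

```text
t: 24.95
tool_pos: [0.578, -0.3867, 0.0005]
eef_rot: [[-0.144, 0.99, -0.001], [0.99, 0.144, 0.001], [0.002, -0.001, -1.0]]
ft_force: [0.4, 0.5, 0.0]
gripper_width: 0.0577
grip_force: 0.0
```

>>> {"op": "arm_command", "data": {
  "deltas": [
    [0,0,0,0,0,0,0.45],
    [0,0,0,0,0,0,0.45],
    [0,0,0,0,0,0,0.45]
  ]
}}

```text
t: 25.25
tool_pos: [0.5786, -0.3885, 0.0035]
eef_rot: [[-0.143, 0.99, 0.002], [0.99, 0.143, -0.002], [-0.002, 0.002, -1.0]]
ft_force: [-0.4, 0.7, 0.3]
gripper_width: 0.0514
grip_force: 0.0
```

>>> {"op": "arm_command", "data": {
  "deltas": [
    [0,0,0,0,0,0,0.7],
    [0,0,0,0,0,0,1],
    [0,0,0,0,0,0,1],
    [0,0,0,0,0,0,1],
    [0,0,0,0,0,0,1]
  ]
}}

```text
t: 25.75
tool_pos: [0.578, -0.3883, 0.0026]
eef_rot: [[-0.142, 0.99, 0.001], [0.99, 0.142, -0.001], [-0.001, 0.001, -1.0]]
ft_force: [-0.9, -0.5, 2.5]
gripper_width: 0.0386
grip_force: 20.0
```

>>> {"op": "arm_command", "data": {
  "deltas": [
    [0,0,35,0,0,0,1],
    [0,0,35,0,0,0,1],
    [4,20,30,0,0,0,1],
    [5,31,0,0,0,0,1],
    [5,31,0,0,0,0,1]
  ]
}}

```text
t: 26.25
tool_pos: [0.5925, -0.306, 0.1035]
eef_rot: [[-0.141, 0.99, 0.003], [0.99, 0.141, -0.001], [-0.002, 0.002, -1.0]]
ft_force: [0.4, -0.5, -0.6]
gripper_width: 0.0382
grip_force: 20.0
```

>>> {"op": "arm_command", "data": {
  "deltas": [
    [6,33,0,0,0,0,1],
    [6,33,0,0,0,0,1],
    [6,33,0,0,0,0,1],
    [6,33,0,0,0,0,1],
    [6,33,0,0,0,0,1]
  ]
}}

```text
t: 26.75
tool_pos: [0.6216, -0.1396, 0.1014]
eef_rot: [[-0.142, 0.99, -0.001], [0.99, 0.142, 0.0], [0.0, -0.001, -1.0]]
ft_force: [0.1, 0.1, -1.2]
gripper_width: 0.0384
grip_force: 20.0
```

>>> {"op": "arm_command", "data": {
  "deltas": [
    [6,33,0,0,0,0,1],
    [6,33,0,0,0,0,1],
    [6,33,0,0,0,0,1],
    [6,32,0,0,0,0,1],
    [0,0,0,0,0,0,1]
  ]
}}

```text
t: 27.25
tool_pos: [0.6458, -0.0057, 0.1013]
eef_rot: [[-0.148, 0.989, -0.001], [0.989, 0.148, 0.002], [0.002, -0.0, -1.0]]
ft_force: [0.8, -0.0, -0.1]
gripper_width: 0.0384
grip_force: 20.0
```

Run:
```python
from h import *
p,d,K,R,e=look("w10");print(manip.observe()['grip_force'])
```

```text
tcp [ 0.6458 -0.0057  0.1013] phi 8.49 tilt [-0.0007  0.002 ] t 27.25 w 0.0384 [ 0.8 -0.  -0.1]
19.999849498271942
```

View pics/w10.png

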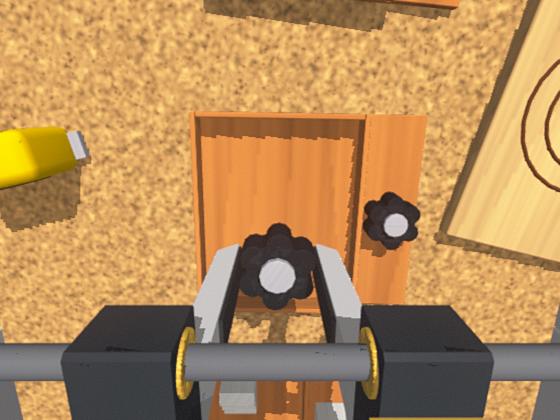

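The knob is held level at (278,265), over the middle of its tray.

>>> {"op": "arm_command", "data": {
  "deltas": [
    [0,0,-30,0,0,0,1],
    [0,0,-33,0,0,0,1],
    [0,0,-18,0,0,0,1],
    [0,0,-8,0,0,0,1],
    [0,0,0,0,0,0,1]
  ]
}}

```text
t: 27.8
tool_pos: [0.6446, -0.0111, 0.0113]
eef_rot: [[-0.141, 0.99, -0.003], [0.99, 0.141, -0.0], [0.0, -0.003, -1.0]]
ft_force: [-0.4, 0.7, -0.5]
gripper_width: 0.0385
grip_force: 20.0
```

>>> {"op": "arm_command", "data": {
  "deltas": [
    [0,0,0,0,0,0,1],
    [0,0,0,0,0,0,1],
    [0,0,0,0,0,0,1],
    [0,0,0,0,0,0,1]
  ]
}}

```text
t: 28.2
tool_pos: [0.6465, -0.0101, 0.0141]
eef_rot: [[-0.143, 0.99, 0.002], [0.99, 0.143, -0.0], [-0.0, 0.002, -1.0]]
ft_force: [0.3, -1.0, -0.8]
gripper_width: 0.0386
grip_force: 20.0
```

Now I'll lower the last few mm, release, retreat and check all the trays.

>>> {"op": "arm_command", "data": {
  "deltas": [
    [0,0,-3,0,0,0,1],
    [0,0,-3,0,0,0,1],
    [0,0,0,0,0,0,1],
    [0,0,0,0,0,0,1]
  ]
}}

```text
t: 28.6
tool_pos: [0.6456, -0.01, 0.0066]
eef_rot: [[-0.143, 0.99, -0.001], [0.99, 0.143, 0.0], [0.0, -0.001, -1.0]]
ft_force: [-0.7, 0.2, -0.3]
gripper_width: 0.0384
grip_force: 20.0
```

>>> {"op": "arm_command", "data": {
  "deltas": [
    [0,0,0,0,0,0,0.4],
    [0,0,0,0,0,0,0.4],
    [0,0,0,0,0,0,0.4],
    [0,0,30,0,0,0,0.4],
    [0,0,40,0,0,0,0.4]
  ]
}}

```text
t: 29.1
tool_pos: [0.6435, -0.0098, 0.0743]
eef_rot: [[-0.142, 0.99, -0.007], [0.99, 0.142, 0.001], [0.002, -0.007, -1.0]]
ft_force: [1.1, -0.4, 0.5]
gripper_width: 0.0562
grip_force: 0.0
```

>>> {"op": "arm_command", "data": {
  "deltas": [
    [-25,0,40,0,0,0,0.4],
    [-40,0,40,0,0,0,0.4],
    [-40,0,20,0,0,0,0.4],
    [-40,0,0,0,0,0,0.4],
    [-40,0,0,0,0,0,0.4]
  ]
}}

```text
t: 29.6
tool_pos: [0.4646, -0.0101, 0.1737]
eef_rot: [[-0.143, 0.99, 0.003], [0.99, 0.143, -0.001], [-0.001, 0.003, -1.0]]
ft_force: [-0.6, 0.2, 0.6]
gripper_width: 0.0562
grip_force: 0.0
```

>>> {"op": "arm_command", "data": {
  "deltas": [
    [-40,0,0,0,0,0,0.4],
    [-40,0,0,0,0,0,0.4],
    [-30,0,0,0,0,0,0.4],
    [0,0,0,0,0,0,0.4],
    [0,0,0,0,0,0,0.4]
  ]
}}

```text
t: 30.1
tool_pos: [0.3558, -0.0101, 0.1729]
eef_rot: [[-0.142, 0.99, 0.003], [0.99, 0.142, -0.0], [-0.001, 0.003, -1.0]]
ft_force: [0.1, -0.4, 0.6]
gripper_width: 0.0565
grip_force: 0.0
```

Run:
```python
from h import *
t,d=manip.grab_frame("top");cv2.imwrite("pics/end.png",cv2.resize(t[95:275,70:470],None,fx=2,fy=2,interpolation=2)[:,:,::-1])
K,R,e=cam("top");P=depth_pts(K,R,e,d)
for n,(x,y),r in(("long",(.607,.225),.011),("short",(.658,.232),.011),("tall",(.643,-.252),.03),("low",(.636,-.178),.025),("knob",(.6465,-.010),.018)):
    s=P[np.hypot(P[...,0]-x,P[...,1]-y)<r][:,2]*1000;print(n,np.percentile(s,[5,25,50,75,95]).round(1))
```

```text
long [ 1.   4.6 13.6 15.5 18.8]
short [ 1.4  3.9 12.2 15.  18.6]
tall [ 2.1  5.8 20.3 34.  45. ]
low [ 2.4  6.1 16.3 26.8 35.5]
knob [18.6 22.8 24.7 26.5 28.9]
```

View pics/end.png

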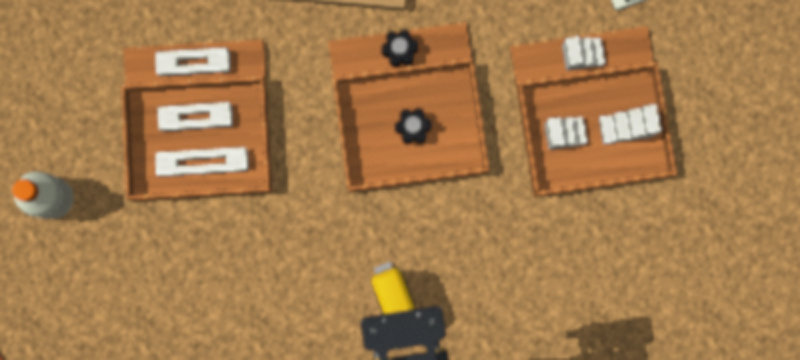

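All five pieces lie flat in their own trays: straps (195,116) and (200,161), knob (413,126), blocks (567,131) and (630,124). The glue and tape are where they were.

```bash
python3 -c "
from workcell import manip
print(manip.sign_off())"
```

```text
the job is handed in; nothing more can be done
None
```

The job is handed in: both straps, both step blocks and the star knob lie flat in their own trays by the last top view, the tape and glue were not touched, and it took about 30 s of the 144 s.

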